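# Index the dosing arm over to the conical flask

## Task

The acid dosing arm is parked over the beaker in the middle; it is wanted over the open conical flask, which stands on the next place to one side or the other. Hook a fingertip under the pull ring of the spring index pin (do not pinch or force it), lift the pin out of its hole, swing the arm one hole to the flask, no further, and let the pin drop fully home there. Leave the flask, the capped bottle and the beaker standing where they are.

Things in the scene. Friction and masses are not known exactly. Their poses are not given: they have to be found in the camera images.
- stand: Dosing stand, bolted down: white base plate 335 x 440 mm, 25 mm column, steel index plate (top 150 mm above the bench) with 5 holes 25 deg apart, 115 mm from the column. 5 rubber seats 220 mm from the column, one per hole. Origin: column axis at bench level; z up; -x runs from the column to the middle seat, roughly towards the robot. Nothing at the column is above 207 mm.
- dosing_arm (a joint): Angle of the swing arm (26 mm wide, top 180 mm above the bench, 235 mm long) about the upright column, rad, counter-clockwise from above. Starts at 0, over the beaker, along the stand's -x; positive swings its end to the stand's -y. Holes at 0, +-0.436 (one hole), +-0.873. Turns stiffly (0.15 N m), stays where left; the seated pin locks it (play under 10 mrad).
- index_pin (a joint): Lift of the upright spring index pin, m: 0 fully home in a hole, 0.026 at the upper stop. The 10 mm pin goes through the arm 115 mm from the column; its round nose is clear of the plate from 0.010 up. The spring pushes it down with 4 N when home, 6.5 N at 0.012; it drops by itself into a hole below it, and rides on the plate at 0.010 between holes.
- ring_centre (a point): Centre of the steel pull ring standing upright, rigid, on the pin: inside diameter 42 mm, wire 5 mm, 234 mm above the bench with the pin home. Its opening faces along the arm: a fingertip goes in along the arm, towards the column, slanting down. Axes turn with the arm: x along the arm towards the column, y across, z up. The barrel below is 20 mm wide, top 201 mm above the bench.
- nozzle_tip (a point): Lower end of the steel nozzle (7 mm wide) under a white block (32 x 38 mm, top 188 mm above the bench) near the arm's outer end, 220 mm from the column, 128 mm above the bench. Axes as ring_centre.
- conical_flask: Open glass conical flask, 64 mm wide at the foot, 31 mm at the mouth, 105 mm high, 0.09 kg, loose on the seat next to the beaker's, to its left or right (flask and capped bottle may be either way round). Origin: centre of its underside, 14 mm above the bench, within 3 mm of the seat's centre.
- capped_bottle: Brown glass bottle with a black screw cap, 56 mm wide, 95 mm high, loose, on the seat at the beaker's other side. Origin: centre of its underside.
- beaker: Open straight-sided glass beaker, 52 mm wide, 70 mm high, loose, on the middle seat. Origin: centre of its underside.
Not all that is in view belongs to the job. What is shaped like the capped_bottle but pink is not meant. What is shaped like the beaker but pink is not meant.

How it is judged:
By the outcome, as a careful person would: the job done as asked, in the order asked, and still so for the second after the job is handed in, with the robot touching nothing.
It also fails if it takes over 51 s, if anything falls off the work surface, if the arm or the gripper's body presses on something with over 40 N, if the wrist force passes 120 N, or if a joint passes its speed limit or range.

## Robot

A 7-joint arm with a two-finger parallel gripper is mounted at the origin on the work surface. World frame = base frame: x ahead of the robot, y to its left, z up, the work surface at z = 0. Lengths are in m, angles in rad, forces in N, time in s.
With the tool pointing down it reaches from about 0.4 to 0.875 m from the base axis. Payload 6.5 kg.
Tool frame: the origin (TCP) lies on the centre line of the jaws, within the pads' length; the fingertips stand 17 mm ahead of it and the grasp point (between the pads) lies 2 mm behind it; z points along the fingers, y is the direction in which the jaws open and shut (so a half turn about z gives the same grasp; the last joint's range is limited). The gripper opens to 85 mm and grips with 20 to 120 N. Pads are 22 mm wide; open, the fingers measure 114 mm over their backs; the gripper's body (76 mm by 85 mm) begins 54 mm behind the grasp point. The pads swing forward as they close: fully open they stand 13 mm farther back than shut.
Start: joints at [1.048, 0.536, -0.004, 1.538, 0.003, 1.067, -0.071], TCP at [0.287, -0.583, 0.248] pointing down, gripper open.
Joint ranges: [-2.7, 2.7], [-0.37, 2.16], [-1.27, 1.26], [0.24, 2.4], [-1.31, 4.45], [0.19, 1.91], [-2.76, 2.76]. Speed limits (rad/s): [2.39, 2.39, 3.14, 3.14, 3.14, 3.14, 3.14].

## Interface

Orientations are given as a unit quaternion [x, y, z, w].
In Python, from station import robot gives the robot as it stands.
- The arm moves only by the tool play_rows, never from a script. Its argument "commands" is a list of rows, each a list of 2 entries, a list of its own where there are three numbers: the shift along the tool's x, y, z in mm, then the turn about the tool's z in degrees. A call has 1 to 12 rows; each row is the pose to reach, as a shift and turn from the pose commanded when the call began, along the tool's axes at that moment; what a row does not reach only later rows make up. A row lasts 1/8 s, in which the tool goes at most 62.5 mm and 10.7 degrees, less where a joint would pass 70% of its speed; a pose out of reach is approached as far as the arm can. A call with a gripper value outside its range is refused whole. "jaw" is the opening, from -1 (shut) to 1 (fully open), so that 0 is half open, set as the call begins (left out, the last holds). The fingers move at their own pace and stop on an object; the grip force is fixed at half the most. Time passes only in rows, so rows that repeat a pose let the fingers close. It gives the time, the measured TCP pose, the force and the opening at its end, in the units of the state.
- robot.get_obs(): the state, without advancing time (a new reading comes with each control period).
- robot.capture(name): name is "side" or "top"; returns (picture, depth): 384x512x3 uint8, blue, green, red; 384x512 float32, m along the optical axis (not along the pixel's ray), 0 where there is no reading.
- robot.camera_params(name): a dict with "intrinsics" (3x3 intrinsics, pixels), "k1" (the pictures are not rectified: a ray, as slopes to the right and down, at radius r is drawn at 1 + k1 r^2 times it, then the intrinsics apply), "R" (3x3) and "t" (3): a world point X has camera coordinates R X + t. Camera axes: x right, y down, z forward; pixel columns grow to the right and rows downward; lengths in m; the calibration is good to about 2 mm. A picture is of the moment at which its call begins. camera_params takes no time and is no camera call.
- robot.hand_in(): hands the job in, once; it reports no verdict.
The state is a dict: "time_s": time; "joints": joint angles; "dq": joint speeds; "effort": joint torques, N m; "position": TCP position; "tcp_rot": TCP orientation; "contact_force": force on the tool from outside, world axes, zero at the start; "torque": the same for the moment, N m; "gripper_width": opening from 0.0 (shut) to 1.0 (fully open).
Only numpy, scipy, OpenCV 4.12 (cv2) and the standard library are available. Lean on these libraries where they do the work, as an engineer would, in place of code of your own. Each camera call takes 0.05 s, during which the arm holds its last target. There are 200 camera calls.

## Working session

There is one attempt and no reset: what is moved stays moved. The work goes in short steps, Python scripts to look and compute and a tool call to move; the robot and the scene stay as the last step left them, time stands still between calls to the robot, and variables do not carry over. Pictures are saved under pics/ and viewed, about 8 in all and at most 12, crops included, and the job is handed in when it is done.

Besides the shell and the picture viewer there is one more tool, called after "Call:" as name(argument=value, ...), one argument or row to a line, values as JSON. play_rows: Moves the arm, as the interface text tells. Its arguments: {"type":"object","properties":{"commands":{"type":"array"},"jaw":{"type":"number"}},"required":["commands"]}

```bash
ls; mkdir -p pics; cat > h.py <<'E'
import numpy as np, cv2
from station import robot
def cap(n):
    im,d=robot.capture(n); return im,d
def world(n,u,v,d):
    p=robot.camera_params(n);K=np.array(p["intrinsics"]);k=p["k1"]
    x=(u-K[0,2])/K[0,0];y=(v-K[1,2])/K[1,1];a,b=x,y
    for _ in range(20):
        s=1+k*(a*a+b*b);a,b=x/s,y/s
    c=np.array([a*d,b*d,d]);return np.array(p["R"]).T@(c-np.array(p["t"]))
def ray(n,u,v,z):
    "point on pixel ray at world height z"
    A=world(n,u,v,0.);B=world(n,u,v,1.);return A+(B-A)*(z-A[2])/(B[2]-A[2])
def proj(n,X):
    p=robot.camera_params(n);K=np.array(p["intrinsics"]);c=np.array(p["R"])@np.array(X)+np.array(p["t"])
    a,b=c[:2]/c[2];s=1+p["k1"]*(a*a+b*b);return K[0,0]*a*s+K[0,2],K[1,1]*b*s+K[1,2]
E
python3 - <<'E'
from h import *
o=robot.get_obs();print({k:np.round(v,4).tolist() for k,v in o.items()})
for n in("side","top"):
    im,d=cap(n);cv2.imwrite(f"pics/{n}0.png",im);np.save(f"{n}0.npy",d)
    p=robot.camera_params(n);print(n,np.round(p["intrinsics"],1).tolist(),p["k1"],"cam at",-np.array(p["R"]).T@np.array(p["t"]),np.round(p["R"],3).tolist())
E
```

```text
pics
{'time_s': 0.0, 'joints': [1.0478, 0.5372, -0.0044, 1.5389, 0.0026, 1.0673, -0.0712], 'dq': [-0.0015, -0.0007, 0.0005, -0.0016, 0.0002, 0.0005, -0.002], 'effort': [0.0013, -58.3417, 1.0495, -25.9108, 0.0125, 0.0095, -0.0], 'position': [0.2864, -0.5828, 0.2474], 'tcp_rot': [0.974, 0.2264, -0.0003, -0.0009], 'contact_force': [-0.1469, -0.271, 0.5216], 'torque': [-0.0272, -0.045, -0.0305], 'gripper_width': 1.0016}
side [[413.1, 0.0, 256.8], [0.0, 413.1, 193.2], [0.0, 0.0, 1.0]] -0.10792462583037751 cam at [0.15080724 0.48381161 0.67793794] [[-0.818, -0.574, -0.021], [-0.345, 0.519, -0.782], [0.46, -0.633, -0.623]]
top [[451.8, 0.0, 254.8], [0.0, 451.8, 198.3], [0.0, 0.0, 1.0]] -0.15083061455474073 cam at [ 0.40738386 -0.00630934  1.02993238] [[0.012, -1.0, -0.018], [-0.987, -0.009, -0.162], [0.162, 0.02, -0.987]]
```

View pics/side0.png

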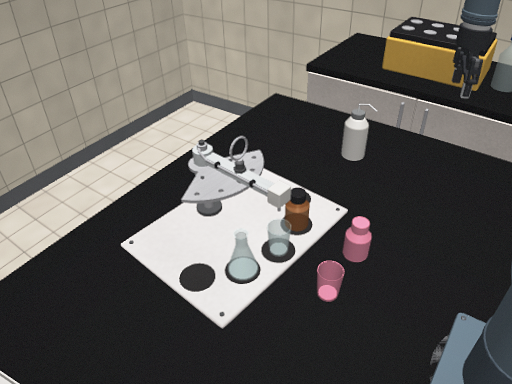

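View pics/top0.png

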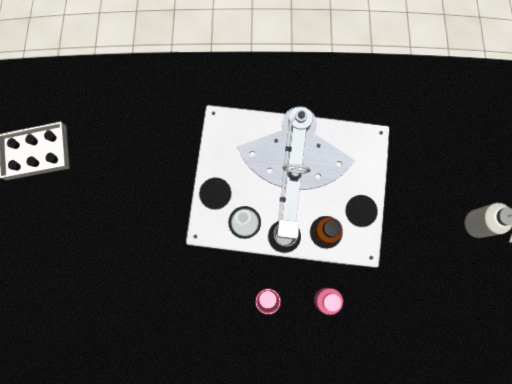

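Side view: flask (242,260) stands on the seat towards the camera, the beaker (279,243) is under the nozzle, and the bottle (297,212) is beyond it. In the top view these are flask (245,222), beaker (285,236), bottle (327,232), pink decoys (268,301) and (329,302), column (301,116) and ring (296,170). So the flask is on the +y side, which should make the target angle −0.436. Next I'll take close crops and measure.

```bash
python3 - <<'E'
from h import *
im=cv2.imread("pics/top0.png");c=im[90:260,210:370];c=cv2.resize(c,None,fx=3.4,fy=3.4,interpolation=cv2.INTER_CUBIC)
s=cv2.imread("pics/side0.png")[125:290,170:325];s=cv2.resize(s,(int(155*1.6),int(165*1.6)),interpolation=cv2.INTER_CUBIC)
o=np.zeros((578,544+248,3),np.uint8);o[:,:544]=c;o[:264,544:]=s;cv2.imwrite("pics/crop0.png",o)
for nm,n,u,v,z in [("column","top",301,116,.207),("block","top",288,229,.188),("ringtop?","top",296,169,.258),("flask seat L","top",245,222,.014),("beaker","top",285,236,.014),("bottle cap","top",332,228,.109),("seatLL","top",215,193,.006),("seatRR","top",362,211,.006),("bolt","top",213,113,.005),("bolt","top",381,132,.005),("bolt","top",195,236,.005),("bolt","top",371,257,.005),("ringc","side",239,148,.234)]:
    print(nm,np.round(ray(n,u,v,z),3))
E
```

```text
column [ 0.703 -0.076  0.207]
block [ 0.488 -0.052  0.188]
ringtop? [ 0.587 -0.062  0.258]
flask seat L [0.52  0.036 0.014]
beaker [ 0.489 -0.055  0.014]
bottle cap [ 0.498 -0.147  0.109]
seatLL [0.587 0.106 0.006]
seatRR [ 0.548 -0.232  0.006]
bolt [0.782 0.117 0.005]
bolt [ 0.738 -0.284  0.005]
bolt [0.487 0.15  0.005]
bolt [ 0.443 -0.251  0.005]
ringc [ 0.592 -0.067  0.234]
```

View pics/crop0.png

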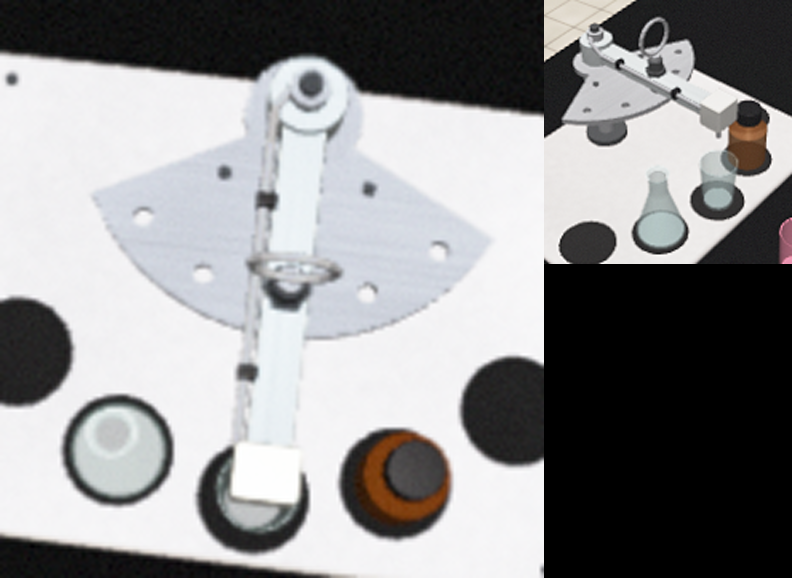

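Crop: the open flask is at the left in the top picture (crop 118,450), the brown capped bottle is at the right (397,480), and the ring is at (293,268) above the barrel. The geometry agrees: column ≈ (0.705,-0.076), stand yaw −6.3° from both the bolts and the arm, and ring ≈ (0.591,-0.064,0.234).

The moves keep the tool pointing down, but hooking the ring needs a slant. I'll check how the arm behaves where a pose is out of reach, well clear of everything.

Call:
play_rows(
  commands=[
    [[0,0,-450],0],
    [[0,0,-450],0],
    [[0,0,-450],0],
    [[0,0,-450],0],
    [[0,0,-450],0],
    [[0,0,-450],0],
    [[0,0,-450],0],
    [[0,0,-450],0],
  ],
  jaw=-1,
)

```text
time_s: 1.1
position: [0.2713, -0.5714, 0.6773]
tcp_rot: [0.976, 0.214, -0.001, 0.042]
contact_force: [0.2, -1.0, -1.1]
gripper_width: 0.002
```

```bash
cat >> h.py <<'E'
from scipy.spatial.transform import Rotation as Ro
def st():
    o=robot.get_obs();R=Ro.from_quat(o["tcp_rot"]).as_matrix()
    print("t",round(o["time_s"],2),"q",np.round(o["joints"],3).tolist(),"p",np.round(o["position"],4),"F",np.round(o["contact_force"],1),"w",np.round(o["gripper_width"],2))
    print("x",np.round(R[:,0],3),"y",np.round(R[:,1],3),"z",np.round(R[:,2],3));return o,R
E
python3 -c "
from h import *
st()"
```

```text
t 1.1 q [1.002, 0.401, 0.081, 0.752, -0.007, 1.908, -0.068] p [ 0.2713 -0.5714  0.6773] F [ 0.2 -1.  -1.1] w 0.0
x [ 0.909  0.417 -0.019] y [ 0.417 -0.905  0.082] z [ 0.017 -0.083 -0.996]
```

Call:
play_rows(
  commands=[
    [[0,0,150],0],
    [[0,0,150],0],
    [[0,0,150],0],
    [[0,0,150],0],
  ],
)

```text
time_s: 1.6
position: [0.2857, -0.5761, 0.524]
tcp_rot: [0.973, 0.226, 0.008, 0.036]
contact_force: [-0.5, -0.5, 0.8]
gripper_width: -0.002
```

```bash
python3 -c "
from h import *
st()"
```

```text
t 1.6 q [1.025, 0.348, 0.018, 1.181, 0.0, 1.539, -0.072] p [ 0.2857 -0.5761  0.524 ] F [-0.5 -0.5  0.8] w -0.0
x [ 0.897  0.441 -0.001] y [ 0.44  -0.895  0.074] z [ 0.032 -0.067 -0.997]
```

A pose out of reach leaves a lasting tilt, because the commanded pose becomes the pose actually approached. Tool y is radial, so tilting stacks the fingers in the vertical plane, which suits hooking with the lower finger. I'll go to azimuth −19°, midway between the two arm directions, and tilt there.

Call:
play_rows(
  commands=[
    [[57,-23,-2],-6],
    [[114,-46,-4],-12],
    [[171,-69,-6],-17],
    [[228,-92,-7],-23],
    [[285,-115,-9],-28],
    [[342,-138,-11],-34],
    [[399,-160,-12],-39],
    [[457,-182,-14],-45],
    [[457,-182,-14],-45],
  ],
)

```text
time_s: 2.72
position: [0.6189, -0.2056, 0.5264]
tcp_rot: [0.81, 0.585, -0.005, 0.038]
contact_force: [0.1, -0.3, 0.0]
gripper_width: 0.007
```

Call:
play_rows(
  commands=[
    [[0,0,-600],0],
    [[0,0,-600],0],
    [[0,0,-600],0],
    [[0,0,-600],0],
    [[0,0,-600],0],
    [[0,0,-600],0],
    [[0,0,-600],0],
    [[0,0,-600],0],
    [[0,0,-600],0],
    [[0,0,-600],0],
  ],
)

```text
time_s: 3.98
position: [0.5213, -0.2082, 0.7756]
tcp_rot: [0.83, 0.543, 0.03, 0.124]
contact_force: [0.3, 1.1, 0.1]
gripper_width: 0.0
```

```bash
python3 -c "
from h import *
st()"
```

```text
t 3.98 q [-0.002, 0.221, 0.356, 0.789, 0.028, 1.91, -0.063] p [ 0.5213 -0.2082  0.7756] F [0.3 1.1 0.1] w 0.0
x [ 0.409  0.909 -0.085] y [ 0.894 -0.38   0.239] z [ 0.185 -0.174 -0.967]
```

Call:
play_rows(
  commands=[
    [[0,-200,-400],0],
    [[0,-200,-400],0],
    [[0,-200,-400],0],
    [[0,-200,-400],0],
    [[0,-200,-400],0],
    [[0,-200,-400],0],
    [[0,-200,-400],0],
    [[0,-200,-400],0],
  ],
)

```text
time_s: 4.97
position: [0.4265, -0.2037, 0.8082]
tcp_rot: [0.815, 0.56, 0.047, 0.142]
contact_force: [1.8, -0.8, -1.0]
gripper_width: 0.003
```

```bash
python3 -c "
from h import *
st()"
```

```text
t 4.97 q [-0.718, -0.016, 0.997, 0.958, 0.127, 1.909, -0.026] p [ 0.4265 -0.2037  0.8082] F [ 1.8 -0.8 -1. ] w 0.0
x [ 0.369  0.926 -0.082] y [ 0.899 -0.333  0.284] z [ 0.235 -0.178 -0.955]
```

Call:
play_rows(
  commands=[
    [[15,45,35],0],
    [[30,90,70],0],
    [[45,135,105],0],
    [[60,180,140],0],
    [[77,227,174],0],
    [[77,227,174],0],
  ],
)

```text
time_s: 5.72
position: [0.7068, -0.2331, 0.6929]
tcp_rot: [0.813, 0.564, 0.044, 0.139]
contact_force: [-0.8, 0.4, 0.2]
gripper_width: -0.002
```

```bash
python3 -c "
from h import *
st()"
```

```text
t 5.72 q [-0.067, 0.646, 0.983, 0.516, -0.567, 1.843, 0.108] p [ 0.7068 -0.2331  0.6929] F [-0.8  0.4  0.2] w -0.0
x [ 0.359  0.929 -0.085] y [ 0.905 -0.325  0.275] z [ 0.228 -0.176 -0.958]
```

Call:
play_rows(
  commands=[
    [[-68,220,-766],0],
    [[-68,220,-766],0],
    [[-68,220,-766],0],
    [[-68,220,-766],0],
    [[-68,220,-766],0],
    [[-68,220,-766],0],
  ],
)

```text
time_s: 6.48
position: [0.6587, -0.1682, 0.8021]
tcp_rot: [0.801, 0.564, 0.083, 0.181]
contact_force: [0.7, 0.4, -1.4]
gripper_width: -0.001
```

```bash
python3 -c "
from h import *
st()"
```

```text
t 6.47 q [0.036, 0.464, 0.243, 0.394, 0.006, 1.909, -0.108] p [ 0.6587 -0.1682  0.8021] F [ 0.7  0.4 -1.4] w -0.0
x [ 0.35   0.934 -0.071] y [ 0.874 -0.298  0.384] z [ 0.337 -0.197 -0.921]
```

Call:
play_rows(
  commands=[
    [[-51,490,-661],0],
    [[-51,490,-661],0],
    [[-51,490,-661],0],
    [[-51,490,-661],0],
    [[-51,490,-661],0],
    [[-51,490,-661],0],
    [[-51,490,-661],0],
    [[-51,490,-661],0],
  ],
)

```text
time_s: 7.48
position: [0.6087, -0.1825, 0.8566]
tcp_rot: [0.797, 0.557, 0.1, 0.213]
contact_force: [-0.0, 0.7, -0.1]
gripper_width: 0.003
```

```bash
python3 -c "
from h import *
st()"
```

```text
t 7.47 q [-0.032, 0.381, 0.479, 0.415, -0.113, 1.909, -0.039] p [ 0.6087 -0.1825  0.8566] F [-0.   0.7 -0.1] w 0.0
x [ 0.36   0.93  -0.077] y [ 0.844 -0.29   0.45 ] z [ 0.397 -0.227 -0.89 ]
```

Call:
play_rows(
  commands=[
    [[-50,500,-650],0],
    [[-50,500,-650],0],
    [[-50,500,-650],0],
  ],
)

```text
time_s: 7.85
position: [0.5889, -0.1845, 0.8933]
tcp_rot: [0.789, 0.553, 0.119, 0.239]
contact_force: [0.4, -1.1, -0.3]
gripper_width: 0.0
```

Call:
play_rows(
  commands=[
    [[-50,520,-630],0],
    [[-50,520,-630],0],
    [[-50,520,-630],0],
  ],
)

```text
time_s: 8.22
position: [0.5683, -0.1842, 0.9274]
tcp_rot: [0.781, 0.549, 0.137, 0.265]
contact_force: [0.5, 0.1, -0.7]
gripper_width: 0.004
```

Call:
play_rows(
  commands=[
    [[-50,550,-600],0],
    [[-50,550,-600],0],
    [[-50,550,-600],0],
  ],
)

```text
time_s: 8.6
position: [0.5489, -0.1832, 0.9594]
tcp_rot: [0.772, 0.544, 0.154, 0.29]
contact_force: [0.2, 0.9, -0.1]
gripper_width: -0.003
```

```bash
python3 -c "
from h import *
st()"
```

```text
t 8.6 q [-0.087, 0.303, 0.696, 0.305, -0.236, 1.909, 0.016] p [ 0.5489 -0.1832  0.9594] F [ 0.2  0.9 -0.1] w -0.0
x [ 0.361  0.929 -0.077] y [ 0.751 -0.241  0.615] z [ 0.553 -0.28  -0.785]
```

Call:
play_rows(
  commands=[
    [[-50,600,-560],0],
    [[-50,600,-560],0],
    [[-50,600,-560],0],
  ],
)

```text
time_s: 8.98
position: [0.5335, -0.1827, 0.9882]
tcp_rot: [0.763, 0.538, 0.17, 0.314]
contact_force: [-0.2, 0.1, -0.4]
gripper_width: 0.002
```

Call:
play_rows(
  commands=[
    [[-50,630,-530],0],
    [[-50,630,-530],0],
    [[-50,630,-530],0],
  ],
)

```text
time_s: 9.35
position: [0.511, -0.1806, 1.0131]
tcp_rot: [0.757, 0.531, 0.181, 0.335]
contact_force: [0.9, -0.1, -0.3]
gripper_width: 0.004
```

Call:
play_rows(
  commands=[
    [[-50,660,-500],0],
    [[-50,660,-500],0],
    [[-50,660,-500],0],
  ],
)

```text
time_s: 9.72
position: [0.484, -0.1723, 1.0377]
tcp_rot: [0.748, 0.527, 0.194, 0.354]
contact_force: [-0.4, -0.3, -0.3]
gripper_width: -0.001
```

```bash
python3 -c "
from h import *
st()"
```

```text
t 9.72 q [-0.248, 0.249, 1.232, 0.246, -0.575, 1.909, 0.08] p [ 0.484  -0.1723  1.0377] F [-0.4 -0.3 -0.3] w -0.0
x [ 0.369  0.926 -0.082] y [ 0.651 -0.194  0.734] z [ 0.664 -0.324 -0.674]
```

```bash
cat > fk.py <<'E'
import numpy as np
from scipy.spatial.transform import Rotation as Ro
from scipy.optimize import least_squares
D=[([1.0478,.5372,-.0044,1.5389,.0026,1.0673,-.0712],[.2864,-.5828,.2474]),([1.002,.401,.081,.752,-.007,1.908,-.068],[.2713,-.5714,.6773]),([1.025,.348,.018,1.181,0,1.539,-.072],[.2857,-.5761,.524]),([-.002,.221,.356,.789,.028,1.91,-.063],[.5213,-.2082,.7756]),([-.718,-.016,.997,.958,.127,1.909,-.026],[.4265,-.2037,.8082]),([-.067,.646,.983,.516,-.567,1.843,.108],[.7068,-.2331,.6929]),([.036,.464,.243,.394,.006,1.909,-.108],[.6587,-.1682,.8021]),([-.087,.303,.696,.305,-.236,1.909,.016],[.5489,-.1832,.9594]),([-.248,.249,1.232,.246,-.575,1.909,.08],[.484,-.1723,1.0377])]
lo=np.array([-2.7,-.37,-1.27,.24,-1.31,.19,-2.76]);hi=np.array([2.7,2.16,1.26,2.4,4.45,1.91,2.76])
S=[-1,-1,-1]
def fk(q,P):
    H,L1,L2,L3,a,b,c,s1,o5=P[:9]
    R=Ro.from_euler('z',s1-q[0])*Ro.from_euler('y',q[1]);p=np.array([0,0,H])+R.apply([0,0,L1])
    R=R*Ro.from_euler('z',-q[2])*Ro.from_euler('y',q[3]);p=p+R.apply([a,b,L2])
    R=R*Ro.from_euler('z',-q[4]+o5)*Ro.from_euler('y',q[5]);p=p+R.apply([c,0,L3])
    return p,R.apply([0,0,1.])
def fit():
    f=lambda P:np.concatenate([fk(q,P)[0]-p for q,p in D])
    return least_squares(f,[.34,.45,.45,.3,0,0,0,-.07,0])
if __name__=="__main__":
    r=fit();print(np.round(r.x,4));print("rms mm",1e3*np.sqrt(np.mean(r.fun**2)),np.round(r.fun.reshape(-1,3)*1e3,1).tolist());print(fk(D[-1][0],r.x)[1])
    P=r.x
    az=-np.deg2rad(np.array([-19.]))[0]
    for tilt in (30,35,40,45,50):
      for azd in (-6,-19,-26):
        t=np.deg2rad(tilt);a=np.deg2rad(azd);zz=np.array([np.sin(t)*np.cos(a),np.sin(t)*np.sin(a),-np.cos(t)])
        # TCP: lower finger tip (offset -50mm along y_tool, +13 z) at ring
        yy=np.array([np.cos(t)*np.cos(a),np.cos(t)*np.sin(a),np.sin(t)])
        res=[]
        for ring in ([.591,-.064,.235],[.607,-.016,.25]):
            for off in (.049,0.):
                tcp=np.array(ring)+off*yy-.010*zz
                best=1e9
                for k in range(6):
                    q0=np.random.default_rng(k).uniform(lo,hi)
                    g=least_squares(lambda q:np.r_[(fk(q,P)[0]-tcp)*3,fk(q,P)[1]-zz],q0,bounds=(lo,hi))
                    if g.cost<best:best=g.cost;bq=g.x
                res.append(round(float(np.sqrt(2*best)),3))
        print(tilt,azd,res)
E
python3 fk.py
```

```text
[ 0.3725  0.4862  0.4411  0.3321 -0.0042 -0.0174 -0.0159 -0.0362 -0.0033]
rms mm 3.3722151641376756 [[4.2, -1.2, 0.8], [2.8, 0.3, -3.0], [4.6, -1.9, -1.7], [0.4, 2.0, -2.5], [-10.7, 0.2, -2.4], [-6.7, -5.1, -0.4], [0.1, -1.3, 1.3], [1.2, 0.3, 3.1], [0.6, 1.2, 5.0]]
[ 0.64976169 -0.35117357 -0.67415642]
30 -6 [0.0, 0.0, 0.0, 0.0]
30 -19 [0.0, 0.0, 0.0, 0.0]
30 -26 [0.0, 0.0, 0.0, 0.0]
35 -6 [0.0, 0.0, 0.0, 0.0]
35 -19 [0.0, 0.0, 0.0, 0.0]
35 -26 [0.0, 0.0, 0.0, 0.0]
40 -6 [0.0, 0.0, 0.0, 0.0]
40 -19 [0.0, 0.0, 0.0, 0.0]
40 -26 [0.0, 0.0, 0.0, 0.0]
45 -6 [0.0, 0.0, 0.0, 0.0]
45 -19 [0.0, 0.0, 0.0, 0.0]
45 -26 [0.0, 0.0, 0.0, 0.0]
50 -6 [0.0, 0.0, 0.0, 0.0]
50 -19 [0.0, 0.0, 0.0, 0.0]
50 -26 [0.0, 0.0, 0.0, 0.0]
```

```bash
cat > path.py <<'E'
from fk import *
P=fit().x
q=np.array([-.248,.249,1.232,.246,-.575,1.909,.08]);p,z=fk(q,P)
y=np.array([.651,-.194,.734])
def track(q,a,b,n=30):
    w=0
    for s in np.linspace(0,1,n+1)[1:]:
        t=a+(b-a)*s;q0=q
        g=least_squares(lambda x:np.r_[(fk(x,P)[0]-t)*10,(fk(x,P)[1]-z)*3,.02*(x-q0)],np.clip(q,lo+1e-6,hi-1e-6),bounds=(lo,hi));q=g.x
        w=max(w,np.linalg.norm(fk(q,P)[0]-t),np.linalg.norm(fk(q,P)[1]-z))
    print(np.round(b,3),"q",np.round(q,2).tolist(),"worst",round(w,4));return q
ring=np.array([.591,-.064,.235]);r2=np.array([.607,-.016,.255])
f=lambda r,back:r+.049*y-(.010+back)*z
pts=[p,np.array([.60,-.1,.75]),f(ring,.15),f(ring,.05),f(ring,0),f(ring,0)+[0,0,.02],f(r2,0),f(r2,0)-[0,0,.02],f(r2,.08)]
for a,b in zip(pts,pts[1:]):q=track(q,a,b)
E
python3 path.py
```

```text
[ 0.6  -0.1   0.75] q [-1.19, -0.21, 0.84, 1.44, 0.74, 1.24, 0.08] worst 0.0002
[ 0.519 -0.017  0.379] q [-1.21, -0.17, 0.76, 2.3, 1.22, 0.78, 0.08] worst 0.0
[ 0.584 -0.052  0.311] q [-1.05, 0.2, 0.91, 2.26, 1.36, 0.32, 0.08] worst 0.0
[ 0.616 -0.07   0.278] q [-0.88, 0.35, 0.84, 2.21, 1.63, 0.19, 0.08] worst 0.0
[ 0.616 -0.07   0.298] q [-0.89, 0.3, 0.84, 2.2, 1.43, 0.22, 0.08] worst 0.0
[ 0.632 -0.022  0.298] q [-0.93, 0.33, 0.77, 2.15, 1.27, 0.3, 0.08] worst 0.0
[ 0.632 -0.022  0.278] q [-0.93, 0.38, 0.78, 2.16, 1.39, 0.26, 0.08] worst 0.0
[0.58  0.006 0.352] q [-1.07, 0.09, 0.73, 2.2, 1.16, 0.56, 0.08] worst 0.0
```

Call:
play_rows(
  commands=[
    [[15,-27,31],1],
    [[30,-55,62],2],
    [[45,-82,93],3],
    [[60,-110,124],4],
    [[75,-137,155],5],
    [[90,-164,186],6],
    [[105,-192,217],6],
    [[119,-219,248],6],
    [[119,-219,248],6],
  ],
  jaw=0,
)

```text
time_s: 10.85
position: [0.5508, -0.0991, 0.6974]
tcp_rot: [0.773, 0.489, 0.213, 0.344]
contact_force: [1.0, -0.3, 0.3]
gripper_width: 0.502
```

```bash
cat >> h.py <<'E'
def go(t):
    o,R=st();d=R.T@(np.array(t)-o["position"])*1e3;print("to",t,"tool shift mm",np.round(d,1),"len",round(np.linalg.norm(d)))
E
python3 -c "
from h import *
go([.522,-.03,.344])"
```

```text
t 10.85 q [-0.907, -0.313, 0.524, 1.647, 0.78, 1.201, -0.875] p [ 0.5508 -0.0991  0.6974] F [ 1.  -0.3  0.3] w 0.5
x [ 0.431  0.902 -0.007] y [ 0.61  -0.285  0.74 ] z [ 0.665 -0.323 -0.673]
to [0.522, -0.03, 0.344] tool shift mm [  52.4 -298.7  196.4] len 361
```

Call:
play_rows(
  commands=[
    [[6,-37,25],0],
    [[13,-75,49],0],
    [[20,-112,74],0],
    [[26,-149,98],0],
    [[33,-187,123],0],
    [[39,-224,147],0],
    [[46,-261,172],0],
    [[52,-299,196],0],
    [[52,-299,196],0],
  ],
)

```text
time_s: 11.98
position: [0.5194, -0.0289, 0.3438]
tcp_rot: [0.772, 0.492, 0.21, 0.343]
contact_force: [-0.1, -1.9, 0.6]
gripper_width: 0.504
```

```bash
python3 -c "
from h import *
o,R=st()
a,_=cap('side');b,_=cap('top')
cv2.imwrite('pics/s1.png',a);cv2.imwrite('pics/t1.png',b)
A=cv2.resize(a[80:260,150:350],(800,720))[:590];B=b
p=o['position']
for off in ([0,-28.5,13],[0,-21,13],[0,28.5,13]):
    X=p+R@np.array(off)/1e3;print(off,X.round(4),[np.round(proj(n,X),1) for n in ('side','top')])
A=cv2.resize(a[90:230,160:300],None,fx=2.8,fy=2.8,interpolation=2);B=cv2.resize(b[110:250,230:370],None,fx=2.8,fy=2.8,interpolation=2)
cv2.imwrite('pics/c1.png',np.hstack([A,B]))
"
```

```text
t 11.97 q [-0.8, -0.073, 0.411, 2.352, 1.268, 0.639, -1.812] p [ 0.5194 -0.0289  0.3438] F [-0.1 -1.9  0.6] w 0.5
x [ 0.428  0.904 -0.013] y [ 0.615 -0.281  0.737] z [ 0.662 -0.323 -0.676]
[0, -28.5, 13] [ 0.5104 -0.0251  0.314 ] [array([259.9, 133.4]), array([275.5, 207.5])]
[0, -21, 13] [ 0.5151 -0.0272  0.3195] [array([258.4, 129.4]), array([276.9, 204.1])]
[0, 28.5, 13] [ 0.5455 -0.0411  0.356 ] [array([248.2, 103. ]), array([286.8, 180.8])]
```

View pics/c1.png

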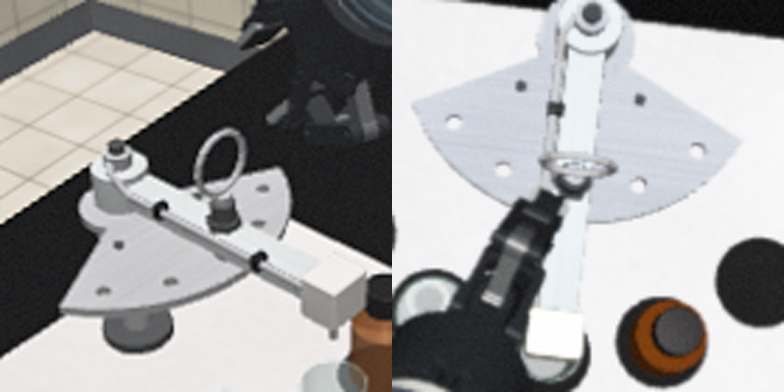

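Side crop: ring at (219,160) crop px, lower finger tip at (275,115), upper tip at (265,40). These match the predicted fingertips to a few pixels, and the top view agrees. Next I'll triangulate the ring and work out the insertion.

```bash
cat > tri.py <<'E'
from h import *
from scipy.optimize import least_squares
def tri(us,ut): return least_squares(lambda X:np.r_[np.array(proj('side',X))-us,np.array(proj('top',X))-ut],[.59,-.06,.234])
if __name__=="__main__":
    r=tri((238.6,148.2),(296.8,168.6));print(r.x,r.fun)
    c=np.array([.591,-.0645,.234])
    ex=np.array([.994,-.109,0]);ey=np.array([.109,.994,0])
    for im,n in ((cv2.imread('pics/s1.png'),'side'),(cv2.imread('pics/t1.png'),'top')):
        for a in np.linspace(0,2*np.pi,24,endpoint=False):
            u=proj(n,c+.0235*(np.cos(a)*ey+np.sin(a)*np.array([0,0,1])))
            cv2.circle(im,(int(round(u[0]*16)),int(round(u[1]*16))),8,(0,0,255),-1,shift=4)
        cr=im[120:190,200:280] if n=='side' else im[135:205,260:340]
        cv2.imwrite(f'pics/o_{n}.png',cv2.resize(cr,None,fx=5,fy=5,interpolation=cv2.INTER_NEAREST))
    cv2.imwrite('pics/o.png',np.hstack([cv2.imread('pics/o_side.png'),cv2.imread('pics/o_top.png')]))
E
python3 tri.py
```

```text
[ 0.59281108 -0.06565311  0.23386239] [-0.2636867  -0.03291867  0.12796145  0.20228554]
```

View pics/o.png

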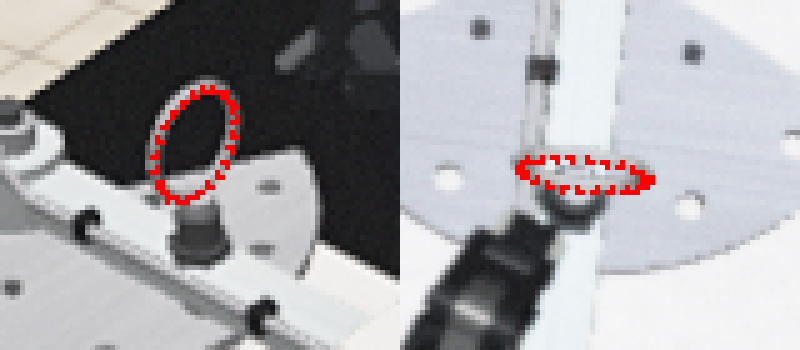

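Overlay: the model ring is about 1 px off in the side view, so I'll use the triangulated centre (0.593,-0.0655,0.234). Now the insertion shift.

```bash
python3 - <<'E'
from h import *
o,R=st()
pt=np.array([.593,-.0655,.245]);off=np.array([0,-21,-7])/1e3
t=pt-R@off
for back in (.07,0): d=R.T@(t-R[:,2]*back-o["position"])*1e3;print(back,d.round(1),(t-R[:,2]*back).round(4))
E
```

```text
t 12.07 q [-0.8, -0.076, 0.412, 2.346, 1.266, 0.641, -1.809] p [ 0.5217 -0.0287  0.3477] F [ 0.7 -0.7  1.1] w 0.5
x [ 0.43   0.903 -0.006] y [ 0.61  -0.285  0.739] z [ 0.666 -0.322 -0.673]
0.07 [-1.9 -1.  65.5] [ 0.5639 -0.0512  0.3029]
0 [ -1.9  -1.  135.5] [ 0.6105 -0.0737  0.2558]
```

Call:
play_rows(
  commands=[
    [[-1,0,25],0],
    [[-2,-1,50],0],
    [[-2,-1,75],0],
    [[-2,-1,85],0],
    [[-2,-1,85],0],
  ],
)

```text
time_s: 12.7
position: [0.5778, -0.0576, 0.2905]
tcp_rot: [0.773, 0.488, 0.214, 0.344]
contact_force: [0.7, -0.3, 0.5]
gripper_width: 0.505
```

```bash
python3 -c "
from h import *
o,R=st()
a,_=cap('side');b,_=cap('top')
go([.6105,-.0737,.2558])
A=cv2.resize(a[100:200,200:300],None,fx=4,fy=4,interpolation=2);B=cv2.resize(b[120:220,245:345],None,fx=4,fy=4,interpolation=2)
cv2.imwrite('pics/c2.png',np.hstack([A,B]))
p=o['position']
for off in ([0,-21,13],[0,-35.5,13],[0,21,13]):
    X=p+R@np.array(off)/1e3;print(off,X.round(4),(np.array(proj('side',X))-[200,100])*4,(np.array(proj('top',X))-[245,120])*4+[400,0])
"
```

```text
t 12.7 q [-0.702, 0.162, 0.506, 2.311, 1.589, 0.406, -2.115] p [ 0.5778 -0.0576  0.2905] F [ 0.7 -0.3  0.5] w 0.51
x [ 0.431  0.902 -0.004] y [ 0.608 -0.287  0.741] z [ 0.667 -0.321 -0.672]
t 12.8 q [-0.703, 0.161, 0.505, 2.313, 1.588, 0.406, -2.115] p [ 0.577  -0.057   0.2902] F [-0.9  0.1  0. ] w 0.5
x [ 0.43   0.903 -0.003] y [ 0.608 -0.287  0.74 ] z [ 0.667 -0.32  -0.673]
to [0.6105, -0.0737, 0.2558] tool shift mm [-0.5 -0.3 50.8] len 51
[0, -21, 13] [ 0.5737 -0.0557  0.2662] [169.45214407 156.54395271] [590.4732032  221.24205187]
[0, -35.5, 13] [ 0.5649 -0.0516  0.2555] [179.9281545  184.74036844] [579.44036717 246.09590423]
[0, 21, 13] [ 0.5992 -0.0678  0.2973] [139.20232535  75.15085744] [623.83753013 145.97642602]
```

View pics/c2.png

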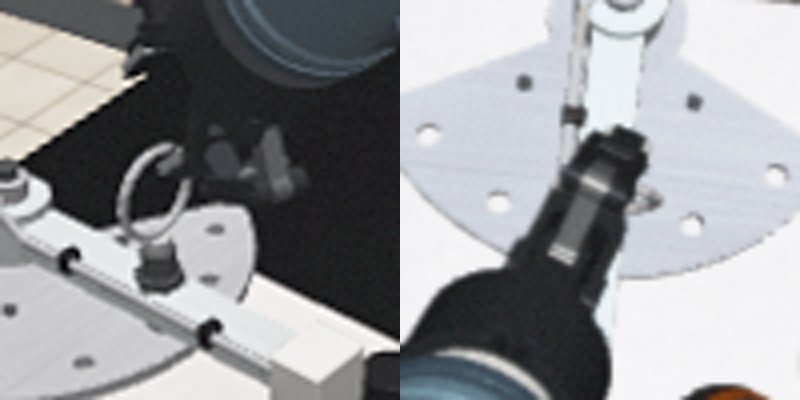

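Side: the lower fingertip pad is at (172,158), just outside the ring's upper opening, as predicted (169,156). Top: the upper tip is at (625,135), about 4 mm further along than modelled. Inserting 47 mm.

Call:
play_rows(
  commands=[
    [[0,0,10],0],
    [[0,0,20],0],
    [[0,0,30],0],
    [[0,0,39],0],
    [[0,0,47],0],
    [[0,0,47],0],
  ],
)

```text
time_s: 13.55
position: [0.608, -0.072, 0.2577]
tcp_rot: [0.773, 0.489, 0.214, 0.343]
contact_force: [-0.8, 1.0, -0.4]
gripper_width: 0.5
```

```bash
python3 -c "
from h import *
o,R=st()
a,_=cap('side');b,_=cap('top')
A=cv2.resize(a[100:200,180:280],None,fx=4,fy=4,interpolation=2);B=cv2.resize(b[120:220,245:345],None,fx=4,fy=4,interpolation=2)
A=cv2.convertScaleAbs(A,alpha=1.8,beta=30)
cv2.imwrite('pics/c3.png',np.hstack([A,B]))
print('world up 10mm in tool',R.T@[0,0,10.])
"
```

```text
t 13.55 q [-0.609, 0.292, 0.487, 2.272, 1.849, 0.335, -2.377] p [ 0.608  -0.072   0.2577] F [-0.8  1.  -0.4] w 0.5
x [ 0.43   0.903 -0.004] y [ 0.609 -0.287  0.739] z [ 0.666 -0.32  -0.673]
world up 10mm in tool [-0.0403354   7.3921572  -6.73456643]
```

View pics/c3.png

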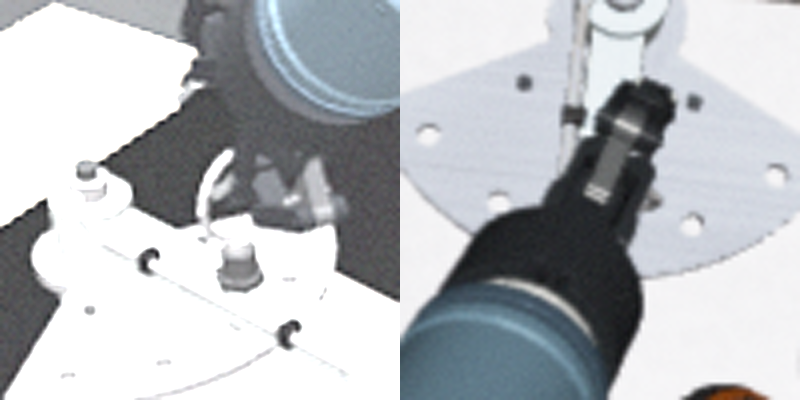

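Side: the finger runs through the ring (the left arc is visible at (205,190), the rest is behind the finger), with no contact force. Lifting in steps and watching the force.

Call:
play_rows(
  commands=[
    [[0,3,-2.7],0],
    [[0,6,-5.4],0],
    [[0,9,-8],0],
    [[0,10.3,-9.4],0],
    [[0,10.3,-9.4],0],
  ],
)

```text
time_s: 14.28
position: [0.6069, -0.0722, 0.2701]
tcp_rot: [0.774, 0.489, 0.213, 0.342]
contact_force: [-3.6, -1.4, -4.7]
gripper_width: 0.498
```

```bash
python3 -c "
from h import *
st()"
```

```text
t 14.28 q [-0.644, 0.264, 0.523, 2.265, 1.744, 0.327, -2.261] p [ 0.6069 -0.0722  0.2701] F [-3.6 -1.4 -4.7] w 0.5
x [ 0.431  0.902 -0.005] y [ 0.611 -0.288  0.738] z [ 0.664 -0.321 -0.675]
```

Call:
play_rows(
  commands=[
    [[0,3,-2.7],0],
    [[0,6,-5.4],0],
    [[0,8.1,-7.4],0],
    [[0,8.1,-7.4],0],
  ],
)

```text
time_s: 14.78
position: [0.6071, -0.072, 0.2813]
tcp_rot: [0.774, 0.489, 0.213, 0.342]
contact_force: [-5.2, -0.6, -6.5]
gripper_width: 0.502
```

```bash
python3 -c "
from h import *
o,R=st()
a,_=cap('side');st()
cv2.imwrite('pics/s4.png',a)
A=cv2.resize(a[110:200,180:280],None,fx=6,fy=6,interpolation=2)
cv2.imwrite('pics/c4.png',A)
"
```

```text
t 14.78 q [-0.664, 0.24, 0.543, 2.257, 1.658, 0.328, -2.163] p [ 0.6071 -0.072   0.2813] F [-5.2 -0.6 -6.5] w 0.5
x [ 0.431  0.902 -0.005] y [ 0.611 -0.288  0.738] z [ 0.664 -0.321 -0.675]
t 14.82 q [-0.664, 0.24, 0.543, 2.257, 1.658, 0.328, -2.163] p [ 0.6071 -0.072   0.2813] F [-5.   0.3 -6.7] w 0.5
x [ 0.431  0.902 -0.005] y [ 0.611 -0.288  0.738] z [ 0.664 -0.321 -0.675]
```

View pics/c4.png

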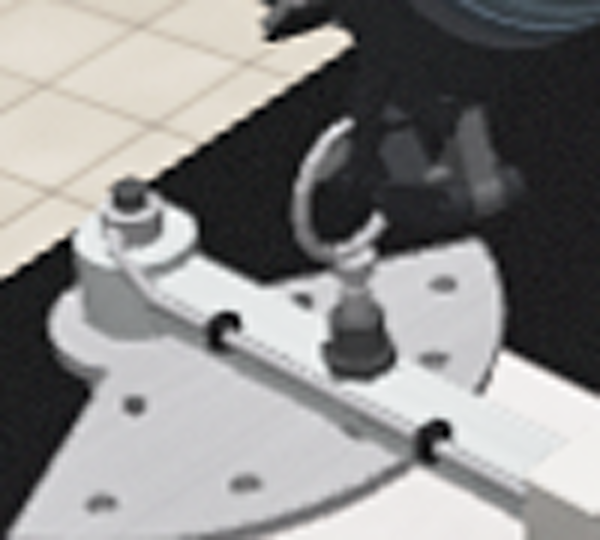

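```bash
python3 - <<'E'
from h import *
c=np.array([.593,-.0655,.234]);ey=np.array([.109,.994,0])
for L in (0,.008,.012,.015,.018,.022,.026):
    P=np.array([proj('side',c+[0,0,L]+.0235*(np.cos(a)*ey+np.sin(a)*np.array([0,0,1]))) for a in np.linspace(0,2*np.pi,72)])
    P=(P-[180,110])*6
    i=P[:,1].argmax();j=P[:,0].argmin();print(L,"bottom",P[i].round(),"left",P[j].round())
E
```

```text
0 bottom [329. 295.] left [300. 253.]
0.008 bottom [328. 275.] left [299. 232.]
0.012 bottom [327. 265.] left [298. 222.]
0.015 bottom [326. 257.] left [297. 214.]
0.018 bottom [330. 249.] left [297. 206.]
0.022 bottom [329. 239.] left [296. 196.]
0.026 bottom [329. 229.] left [295. 185.]
```

The ring's bottom is at about (335,250) and its left edge at (300,200) in the crop, so the pin is lifted about 18 mm and its nose is clear. Swinging along the arc, stopping just short of the next hole.

Call:
play_rows(
  commands=[
    [[6,-1.2,-1.4],0],
    [[12,-2.3,-2.6],0],
    [[18,-3.2,-3.6],0],
    [[24.4,-3.8,-4.3],0],
    [[30,-4.1,-4.7],0],
    [[36.9,-4.2,-4.9],0],
    [[42,-4.1,-4.8],0],
    [[46.6,-3.9,-4.6],0],
    [[46.6,-3.9,-4.6],0],
    [[46.6,-3.9,-4.6],0],
  ],
)

```text
time_s: 16.08
position: [0.6217, -0.025, 0.2805]
tcp_rot: [0.773, 0.49, 0.214, 0.341]
contact_force: [-7.4, 3.5, -7.3]
gripper_width: 0.506
```

```bash
python3 -c "
from h import *
o,R=st()
a,_=cap('side');b,_=cap('top')
cv2.imwrite('pics/s5.png',a);cv2.imwrite('pics/t5.png',b)
A=cv2.resize(a[110:250,170:310],None,fx=2.85,fy=2.85,interpolation=2);B=cv2.resize(b[100:240,220:360],None,fx=2.85,fy=2.85,interpolation=2)
cv2.imwrite('pics/c5.png',np.hstack([A,B]))
"
```

```text
t 16.07 q [-0.73, 0.275, 0.51, 2.21, 1.503, 0.38, -2.087] p [ 0.6217 -0.025   0.2805] F [-7.4  3.5 -7.3] w 0.51
x [ 0.428  0.904 -0.004] y [ 0.613 -0.287  0.736] z [ 0.665 -0.317 -0.676]
```

View pics/c5.png

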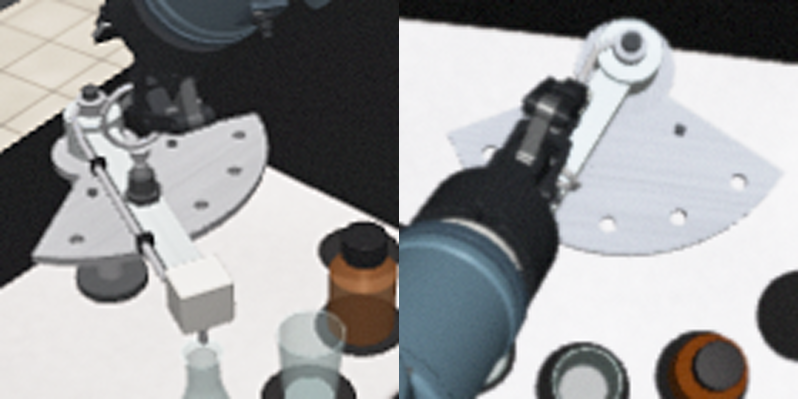

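```bash
python3 - <<'E'
from h import *
C=np.array([.7073,-.078,0])
for th in (0,20,22,23,24,25,26):
    a=np.deg2rad(173.7-th);u=np.array([np.cos(a),np.sin(a),0]);f=lambda r,z,s=0:C+r*u+s*np.array([-u[1],u[0],0])+[0,0,z]
    S=lambda X:((np.array(proj('side',X))-[170,110])*2.85).round(1)
    print(th,"nozzle",S(f(.22,.128)),"blocktop c",S(f(.22,.188)),"barreltop",S(f(.115,.201)),"ringc+17",S(f(.115,.251)), "flask mouth",S([C[0]+.22*np.cos(np.deg2rad(148.7)),C[1]+.22*np.sin(np.deg2rad(148.7)),.119]))
E
python3 - <<'E'
import cv2
a=cv2.imread('pics/s5.png')[190:250,215:275]
cv2.imwrite('pics/c6.png',cv2.resize(a,None,fx=9,fy=9,interpolation=cv2.INTER_CUBIC))
E
```

```text
0 nozzle [308.6 285.5] blocktop c [309.7 218.8] barreltop [196.5 147.5] ringc+17 [193.1  88. ] flask mouth [198.8 351.2]
20 nozzle [223.9 332.7] blocktop c [220.8 265.2] barreltop [151.1 168.3] ringc+17 [145.9 108.1] flask mouth [198.8 351.2]
22 nozzle [213.8 336.5] blocktop c [210.2 268.9] barreltop [145.9 169.9] ringc+17 [140.5 109.6] flask mouth [198.8 351.2]
23 nozzle [208.6 338.2] blocktop c [204.8 270.7] barreltop [143.2 170.6] ringc+17 [137.8 110.4] flask mouth [198.8 351.2]
24 nozzle [203.4 340. ] blocktop c [199.3 272.4] barreltop [140.6 171.4] ringc+17 [135.  111.1] flask mouth [198.8 351.2]
25 nozzle [198.2 341.7] blocktop c [193.8 274. ] barreltop [137.9 172.1] ringc+17 [132.2 111.8] flask mouth [198.8 351.2]
26 nozzle [192.9 343.3] blocktop c [188.2 275.6] barreltop [135.2 172.8] ringc+17 [129.4 112.5] flask mouth [198.8 351.2]
```

View pics/c6.png

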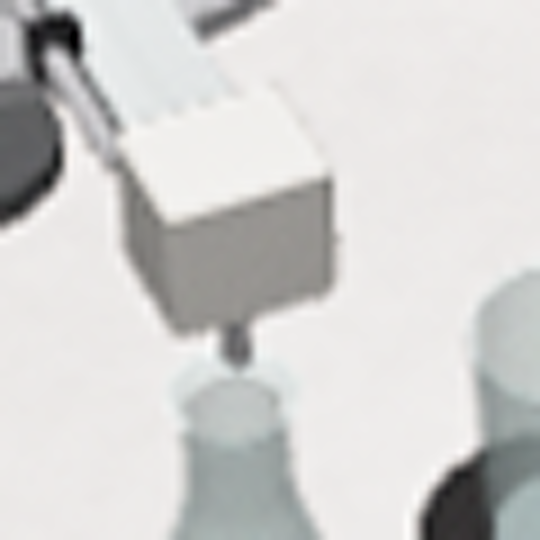

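The nozzle tip at (237,365) is over the flask mouth (235,395), and the arm is at about 24.1°. I'll nudge it 2 mm further, then lower 12 mm. The remaining spring force will show whether the pin is following into the hole.

Call:
play_rows(
  commands=[
    [[1,0,0],0],
    [[2,0,0],0],
    [[2,0,0],0],
    [[2,-2,1.8],0],
    [[2,-4,3.6],0],
    [[2,-6,5.4],0],
    [[2,-7.5,6.8],0],
    [[2,-8.9,8.1],0],
    [[2,-8.9,8.1],0],
  ],
)

```text
time_s: 17.3
position: [0.6228, -0.0236, 0.2689]
tcp_rot: [0.773, 0.49, 0.214, 0.341]
contact_force: [-6.7, 3.5, -4.4]
gripper_width: 0.5
```

```bash
python3 -c "
from h import *
st()
a,_=cap('side');cv2.imwrite('pics/s6.png',a);st()
"
```

```text
t 17.3 q [-0.726, 0.303, 0.506, 2.216, 1.572, 0.372, -2.172] p [ 0.6228 -0.0236  0.2689] F [-6.7  3.5 -4.4] w 0.5
x [ 0.428  0.904 -0.004] y [ 0.612 -0.287  0.737] z [ 0.665 -0.318 -0.676]
t 17.35 q [-0.727, 0.302, 0.506, 2.216, 1.572, 0.372, -2.172] p [ 0.6228 -0.0236  0.2689] F [-7.2  2.7 -4.9] w 0.51
x [ 0.428  0.904 -0.004] y [ 0.612 -0.287  0.737] z [ 0.665 -0.318 -0.676]
```

The force is 4.6 N, still on the spring at about 5 mm, so the pin is in the hole. Lowering further until the finger goes slack.

Call:
play_rows(
  commands=[
    [[0,-2,1.8],0],
    [[0,-4,3.6],0],
    [[0,-6,5.4],0],
    [[0,-7.4,6.7],0],
    [[0,-8.1,7.4],0],
    [[0,-8.1,7.4],0],
  ],
)

```text
time_s: 18.1
position: [0.6232, -0.026, 0.2588]
tcp_rot: [0.773, 0.489, 0.213, 0.343]
contact_force: [-0.0, 0.1, 0.3]
gripper_width: 0.498
```

```bash
python3 -c "
from h import *
st()
a,_=cap('side');cv2.imwrite('pics/s7.png',a);st()
A=cv2.resize(a[100:190,170:290],None,fx=5,fy=5,interpolation=2);cv2.imwrite('pics/c7.png',A)
"
```

```text
t 18.1 q [-0.716, 0.326, 0.5, 2.223, 1.643, 0.369, -2.254] p [ 0.6232 -0.026   0.2588] F [-0.   0.1  0.3] w 0.5
x [ 0.431  0.902 -0.005] y [ 0.61  -0.287  0.739] z [ 0.665 -0.321 -0.674]
t 18.15 q [-0.716, 0.326, 0.5, 2.223, 1.643, 0.369, -2.254] p [ 0.6231 -0.026   0.2588] F [ 0.1  0.3 -0.3] w 0.5
x [ 0.431  0.902 -0.005] y [ 0.61  -0.288  0.739] z [ 0.665 -0.321 -0.674]
```

View pics/c7.png

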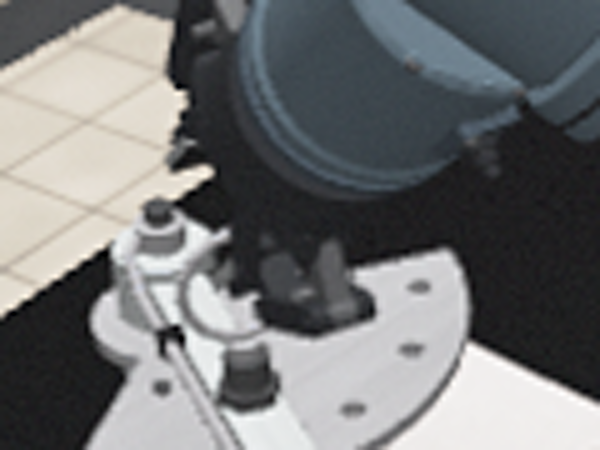

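The force is zero, and the ring is down with its bottom at (240,330), just above the barrel top (245,350). Withdrawing along the finger axis.

Call:
play_rows(
  commands=[
    [[0,0,-10],0],
    [[0,0,-20],0],
    [[0,0,-30],0],
    [[0,0,-45],0],
    [[0,0,-60],0],
    [[0,0,-80],0],
    [[0,0,-100],0],
    [[0,0,-100],0],
  ],
)

```text
time_s: 19.15
position: [0.5566, 0.007, 0.3269]
tcp_rot: [0.773, 0.489, 0.215, 0.342]
contact_force: [0.6, 0.6, 0.2]
gripper_width: 0.5
```

```bash
python3 -c "
from h import *
o,R=st();print('up 250, back 0 in tool',R.T@[0,0,250])
"
```

```text
t 19.15 q [-0.859, 0.063, 0.452, 2.286, 1.29, 0.595, -1.911] p [0.5566 0.007  0.3269] F [0.6 0.6 0.2] w 0.5
x [ 0.43   0.903 -0.002] y [ 0.609 -0.288  0.739] z [ 0.666 -0.319 -0.674]
up 250, back 0 in tool [  -0.60208014  184.67341156 -168.50925364]
```

Clear. I'll rise and move off to the right so the cameras can see the stand.

Call:
play_rows(
  commands=[
    [[0,30,-30],0],
    [[0,60,-60],0],
    [[0,92,-84],0],
    [[0,123,-112],0],
    [[0,154,-140],0],
    [[0,185,-168],0],
    [[-40,200,-160],0],
    [[-85,215,-150],0],
    [[-130,230,-140],0],
    [[-170,245,-130],0],
    [[-210,260,-120],0],
    [[-210,260,-120],0],
  ],
)

```text
time_s: 20.65
position: [0.5439, -0.225, 0.6001]
tcp_rot: [0.776, 0.485, 0.212, 0.343]
contact_force: [0.3, 0.6, -0.9]
gripper_width: 0.499
```

```bash
python3 - <<'E'
from h import *
o,R=st()
a,_=cap('side');b,_=cap('top')
cv2.imwrite('pics/s8.png',a);cv2.imwrite('pics/t8.png',b)
A=cv2.resize(a[115:285,160:330],(400,400),interpolation=2);B=cv2.resize(b[90:260,200:370],(400,400),interpolation=2)
k=400/170
C=np.array([.7073,-.078,0]);t=np.deg2rad(148.7);u=np.array([np.cos(t),np.sin(t),0]);v=np.array([-u[1],u[0],0])
for n,im,o0 in(('side',A,(160,115)),('top',B,(200,90))):
    for al in np.linspace(0,2*np.pi,24,endpoint=False):
        X=C+.115*u+[0,0,.234]+.0235*(np.cos(al)*v+np.sin(al)*np.array([0,0,1]))
        q=(np.array(proj(n,X))-o0)*k;cv2.circle(im,(int(q[0]),int(q[1])),1,(0,0,255),-1)
    q=(np.array(proj(n,C+.22*u+[0,0,.128]))-o0)*k;cv2.circle(im,(int(q[0]),int(q[1])),2,(0,255,0),-1)
cv2.imwrite('pics/c8.png',np.hstack([A,B]))
E
```

```text
t 20.65 q [-0.737, -0.355, 0.692, 1.854, 0.736, 0.878, -0.721] p [ 0.5439 -0.225   0.6001] F [ 0.3  0.6 -0.9] w 0.5
x [ 0.439  0.898 -0.004] y [ 0.607 -0.293  0.739] z [ 0.663 -0.327 -0.674]
```

View pics/c8.png

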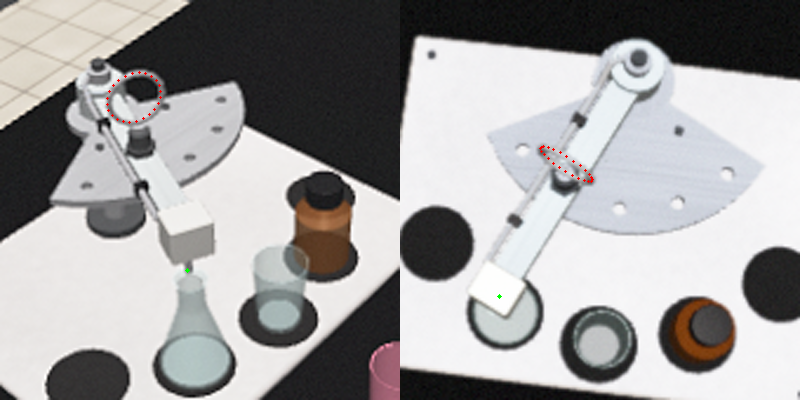

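The ring lies on the model drawn for pin home (z = 0.234) at the target hole, in both views: side (136,97), top (566,163). The nozzle tip (188,270) is over the flask mouth, and the flask, beaker and bottle stand on their seats. Handing in.

```bash
python3 -c "
from station import robot
print(robot.hand_in())"
```

```text
the job is handed in; nothing more can be done
None
```

The dosing arm now stands over the open conical flask, one hole to the robot's left (−0.436 rad), with the pin home. I handed the job in at about 21 s; no verdict is reported.

**What I did**
- **Tilting the tool:** the moves cannot tilt the tool directly. I tilted it about 48° by pushing it against its reach limit high above the bench.
- **Lifting the pin:** with the jaws half open I slid the lower fingertip through the ring. I then lifted the pin about 18 mm without pinching it.
- **Swinging and dropping:** I swung the arm about 24°, nudged it 2 mm further and lowered the pin. The finger went slack and I withdrew it.

**Last checks**
- **Pin and ring:** in both views the ring lies on the outline drawn for a fully home pin at the target hole. The force read 0 N with the finger slack, before I withdrew it.
- **Glassware:** the nozzle is over the flask mouth. The flask, beaker and bottle are upright on their seats.
- **Forces:** the highest reading I saw was about 11 N, during the swing.

**Disagreements**
- **Pin lift:** the spring force during the lift (6.5 N) suggested about 12 mm, but the picture showed about 18 mm. I went by the picture.
- **Fingertip position:** the tips stood about 4 mm further ahead than I had modelled, so I shortened the insertion to allow for it.

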